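Pull the stockroom vent flap shut with the hook pole

ROBOT

A 6-joint arm with a two-finger parallel gripper is mounted at the origin on the work surface. World frame = base frame: x ahead of the robot, y to its left, z up, the work surface at z = 0. Lengths are in m, angles in degrees, forces in N, time in s.
With the tool pointing down it reaches from about 0.425 to 0.925 m from the base axis. Payload 12.5 kg.
Tool frame: the origin (TCP) lies midway between the tips of the shut fingers; the grasp point (between the pads) lies bot.grip_depth behind it (bot.grip_depth is the distance from the TCP to the grasp point, in m); z points along the fingers, y is the direction in which the jaws open and shut (so a half turn about z gives the same grasp; the last joint's range is limited). The gripper opens to 85 mm and grips with 20 to 120 N. Pads are 22 mm wide; open, the fingers measure 114 mm over their backs; the gripper's body (76 mm by 85 mm) begins 54 mm behind the grasp point. The pads swing forward as they close: fully open they stand 13 mm farther back than shut.
Start: joints at [-71.711, 28.126, 89.318, -0, 62.55, -6.05], TCP at [0.258, -0.569, 0.231] pointing down, gripper open.
Joint ranges: [-177.58, 177.58], [-47.91, 125.51], [2.72, 160], [-65.01, 245.01], [3.68, 167.84], [-153.87, 153.87]. Speed limits (degrees/s): [127.2, 127.2, 159.86, 180, 180, 180].

INTERFACE

Orientations are given as [roll, pitch, yaw] about the fixed x, y, z axes, in that order (R = Rz(yaw) Ry(pitch) Rx(roll)).
In Python, from station import bot gives the robot as it stands.
- The arm moves only by the shell command python3 -m inch 'ROWS' [FORCE]. ROWS is JSON, a list of rows, each a list of 7 numbers: the shift along the tool's x, y, z each as a share of 150 mm, from -1 to 1, then the turn, a rotation vector about the tool's x, y, z each as a share of pi rad, from -1 to 1, then the opening in per cent of the stroke, from 0 (shut) to 100 (fully open). In form: [[x, y, z, rx, ry, rz, claw], ...]. A call has 1 to 20 rows; each row is the pose to reach, as a shift and turn from the pose commanded when the call began, along the tool's axes at that moment, turning the shorter way round; what a row does not reach only later rows make up. A row lasts 1/8 s, in which the tool goes at most 62.5 mm and 10.7 degrees, less where a joint would pass 70% of its speed; a pose out of reach is approached as far as the arm can. A call with a number of a shift or a turn outside -1 to 1 is refused whole. A call with a gripper value outside its range is refused whole. The fingers move at their own pace and stop on an object; FORCE is the grip in N (left out, the last holds). Time passes only in rows, so rows that repeat a pose let the fingers close. It gives the time, the measured TCP pose, the force and the opening at its end, in the units of the state.
- bot.get_obs(): the state, without advancing time (a new reading comes with each control period).
- bot.read_camera(name): name is "scene" or "side" or "wrist"; returns a dict with "color" (480x640x3 uint8, red, green, blue), "fx", "fy", "cx", "cy" (pixels), "dist_coeffs" ([k1, k2, p1, p2, k3] as OpenCV has them; the pictures are not rectified), "R" (3x3) and "t" (3): a world point X has camera coordinates R X + t. Camera axes: x right, y down, z forward; pixel columns grow to the right and rows downward; lengths in m; the calibration is good to about 2 mm. A picture is of the moment at which its call begins. There is no depth.
- bot.hand_in(): hands the job in, once; it reports no verdict.
The state is a dict: "clock": time; "joints": joint angles; "qvel": joint speeds; "tau": joint torques, N m; "eef_pos": TCP position; "tool_rot": TCP orientation; "wrist_force": force on the tool from outside, world axes, zero at the start; "torque": the same for the moment, N m; "finger_gap": opening from 0.0 (shut) to 1.0 (fully open).
Only numpy, scipy, OpenCV 4.12 (cv2) and the standard library are available. Lean on these libraries where they do the work, as an engineer would, in place of code of your own. Each camera call takes 0.05 s, during which the arm holds its last target.

TASK

The vent flap in the timber frame is leaning open, away from the robot. Take the hook pole from its rest, put its hook down through the steel ring eye at the top of the flap and pull the flap fully shut, touching the vent with the pole only. Then unhook the pole and lay it back in both forks of its rest as it lay before, leaving the flap shut and the boxes and the tape roll where they are.

Things in the scene. Friction and masses are not known exactly. Their poses are not given: they have to be found in the camera images.
- vent: fixed vent frame of pale timber on the bench: two upright studs 38 mm wide (y), 89 mm deep (x), 295 mm tall, 252 mm apart, a sill between them, and the plywood flap. No header: open above. Origin on the bench, midway between the studs, under the hinge line. Its -x axis faces the robot's side, y runs along the hinge, z up
- hinge (a point): middle of the flap's hinge line, 85 mm above the bench; the hinge line runs along the vent's y axis
- flap (a joint): flap angle in rad: 0 = shut (upright, at its stop), grows as the top leans away from the robot (vent's +x), at most 0.75, starts at 0.38 to 0.52. Plywood panel 244 mm wide, 200 tall, 12 thick, hung at its bottom edge on a stiff hinge: stays where it is left, takes about 2 to 5 N at the eye to swing
- eye (a point): centre of the steel ring eye standing out from the flap's robot-side face, mid-width near its top. Inner diameter 40, bar 6 mm. In the vent's frame, from the hinge point, at flap angle a: x = -0.042 cos a + 0.185 sin a, y = 0, z = 0.185 cos a + 0.042 sin a (m). The ring is nearly level: robot-side edge 0.22 rad below level when shut, raised by a when open
- pole: loose hook pole, about 0.16 kg: square dark wood batten 18 x 18 mm along its x axis from x = -200 to +130 mm; a 9 mm steel rod runs on to x = +170 mm, then bends square, down to z = -49.5 mm. Origin on the batten's axis, near the centre of mass. It lies level in the rest, bend down, batten axis 79 mm above the bench; grip it from above between the forks (x -100 to +60 mm)
- hook_tip (a point): lower end of the pole's bent rod, at x = 170 mm, z = -49.5 mm in the pole's frame
- rest: fixed pole rest: plywood plank 330 x 70 x 12 mm with two timber forks 30 mm thick at x = -155 and +105 mm. Fork floors 70 mm above the bench; slots 32 mm wide (y), 16 mm deep, open above. Origin on the bench under the slots' centre line; x runs along the slots towards the pole's hook end. The pole starts with its origin within 15 mm of this one along x
- longbox: bystander: closed white card storage box 206 x 106 x 77 mm, origin under its centre
- tape: bystander: empty brown tape-roll core, 100 mm across, 48 mm tall, standing flat, origin under its centre
- deckbox: bystander: small black box with a grey lid, 74 x 54 x 97 mm, origin under its centre

How it is judged (in metres and radians):
On the way, in this order (a step that is already met when the one before it is completed fails the run):
1. the pole's hook is down through the ring eye while the flap still leans open (over 0.25 rad) (horizontal distance between hook_tip and eye below 0.026 m and z of hook_tip in the frame of eye below -0.006 m and value of joint flap above 0.25 rad), for 0.1 s.
2. the flap is shut (within 0.04 rad) with the hook still in the eye (horizontal distance between hook_tip and eye below 0.03 m and z of hook_tip in the frame of eye below 0 m and value of joint flap below 0.04 rad), for 0.1 s.
At the end, for the whole second after the job is handed in: The flap is shut (within 0.05 rad) and the pole lies still and level in both forks of its rest, on their floors (height within 5 mm), hook at the same end and pointing down, within 45 mm of the rest's middle along the slots (value of joint flap below 0.05 rad and z of pole in the frame of rest between 0.074 and 0.084 m and x of pole in the frame of rest between -0.045 and 0.045 m and x of hook_tip in the frame of rest above 0.1 m and z of hook_tip in the frame of rest below 0.045 m and y of pole in the frame of rest between -0.015 and 0.015 m and angle between pole's own z axis and vertical below 0.12 rad and angle between the x axis of pole and the x axis of rest, either way round below 0.13 rad and linear speed of pole below 0.02 m/s); the robot touches nothing.
It fails at once if the robot itself touches the vent (flap, eye or frame) with more than 2 N (contact force between any of the fingers, the arm and vent above 2 N).
It fails at once if a bystander is moved by more than 30 mm (distance of any of longbox, tape, deckbox from where it was at the start of the episode above 0.03 m).
It also fails if it takes over 70 s, if anything falls off the work surface, if the arm or the gripper's body presses on something with over 40 N, if the wrist force passes 120 N, or if a joint passes its speed limit or range.

## Working session

There is one attempt and no reset: what is moved stays moved. The work goes in short steps, Python scripts to look and compute and a shell command to move; the robot and the scene stay as the last step left them, time stands still between calls to the robot, and variables do not carry over. Pictures are saved under pics/ and viewed, and the job is handed in when it is done.

```bash
ls; mkdir -p pics
python3 - <<'E'
from station import bot
import cv2,json
print(bot.get_obs(), bot.grip_depth)
for n in ["scene","side","wrist"]:
    c=bot.read_camera(n)
    cv2.imwrite(f"pics/{n}0.png",c["color"][:,:,::-1])
    print(n,{k:(v.tolist() if hasattr(v,'tolist') else v) for k,v in c.items() if k!="color"})
E
```

```text
pics
{'clock': 0.0, 'joints': array([-7.17128286e+01,  2.81650824e+01,  8.93509211e+01,  9.24452234e-04,
        6.25510316e+01, -6.04949023e+00]), 'qvel': array([ 0.00908754, -0.01174518, -0.04835078, -0.05167826,  0.06495478,
       -0.08549221]), 'tau': array([ 1.31048295e-03, -6.18437290e+01, -2.61598527e+01, -8.51059485e-05,
        3.96328513e-03, -3.80686902e-05]), 'eef_pos': array([ 0.25751895, -0.5692191 ,  0.23071283]), 'tool_rot': array([-1.79933425e+02, -7.87997620e-03,  2.43362304e+01]), 'wrist_force': array([ 0.30069469,  0.58472784, -0.6715503 ]), 'torque': array([-0.02944179, -0.02238982, -0.01399618]), 'finger_gap': 0.9984428026879901} 0.0187
scene {'fx': 552.3686028256471, 'fy': 552.3686028256471, 'cx': 312.30292684651016, 'cy': 238.87812573990576, 'dist_coeffs': [0.01512609130108421, 0.0, 0.0, 0.0, 0.0], 'R': [[0.678348018417487, 0.7346594241587179, 0.010931441069241373], [0.602088329234355, -0.547288230261651, -0.5813477761347792], [-0.4211099734141334, 0.40093780504194365, -0.8135817517491998]], 't': [-0.4107926330855552, -0.1966171290754603, 1.7067855216013512]}
[... 182 characters left out ...]
4523719298329, 0.5939486111084488, -0.009023782954535561], [0.44254792011964705, 0.5891215135326189, -0.6760822292375468], [-0.3962419963787789, -0.5478694093078944, -0.7367709214202056]], 't': [0.39069655791969554, -0.13778725666239666, 1.429845616075028]}
wrist {'fx': 344.062833609013, 'fy': 344.062833609013, 'cx': 321.8182160597105, 'cy': 242.04870439005245, 'dist_coeffs': [0.0003996407800849976, 0.0, 0.0, 0.0, 0.0], 'R': [[0.4124980282574825, -0.9109564710840153, -0.0019194983321809123], [-0.8765882405693991, -0.39750702993641973, 0.2712585807796182], [-0.24786777357925244, -0.11021102005373316, -0.9625045962901064]], 't': [-0.6245774619789471, -0.03572254642649668, 0.38035220147361104]}
```

View pics/scene0.png

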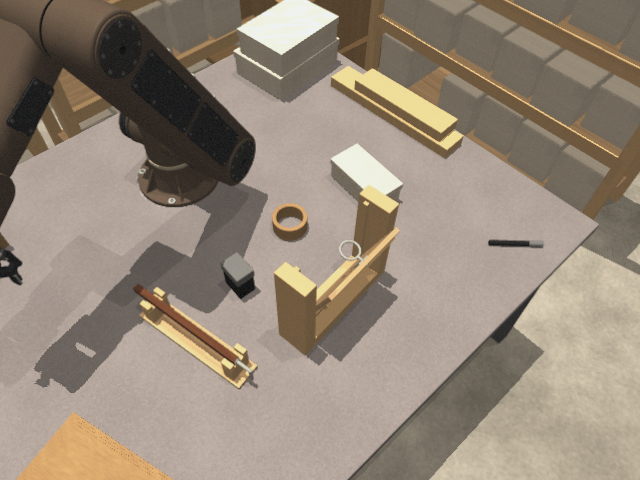

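View pics/side0.png

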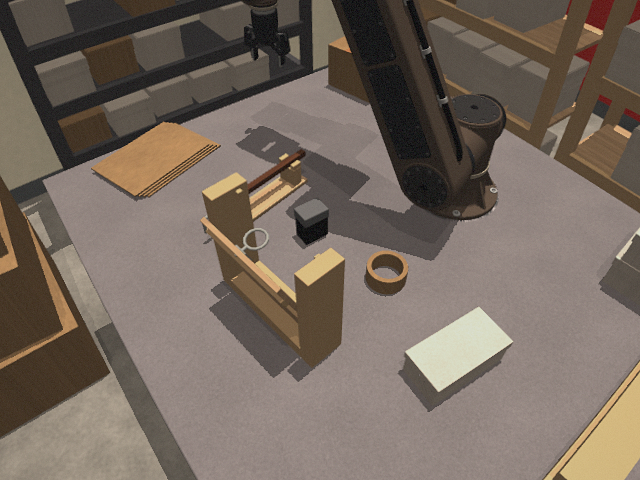

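View pics/wrist0.png

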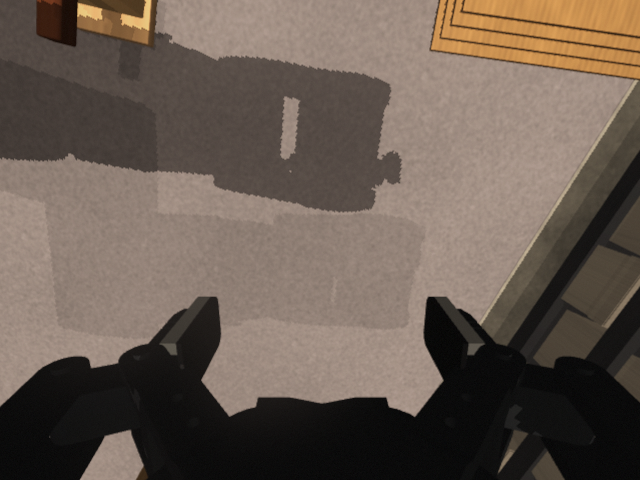

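The scene camera shows the pole from (137,288) to its hook near (253,372), with stud tops at about (296,278) and (378,200) and the ring at (350,250). In the side view the ring is at (256,239). I'll enlarge both views for precise points.

```bash
cat > h.py <<'E'
import numpy as np,cv2
from station import bot
def ray(c,uv):
    K=np.array([[c["fx"],0,c["cx"]],[0,c["fy"],c["cy"]],[0,0,1]])
    n=cv2.undistortPoints(np.array([[uv]],float),K,np.array(c["dist_coeffs"],float))[0,0]
    R=np.array(c["R"]);t=np.array(c["t"])
    d=R.T@np.array([n[0],n[1],1]);return -R.T@t,d/np.linalg.norm(d)
def onz(c,uv,z):
    o,d=ray(c,uv);return o+d*(z-o[2])/d[2]
def tri(l):
    A=np.zeros((3,3));b=np.zeros(3);P=[]
    for c,uv in l:
        o,d=ray(c,uv);M=np.eye(3)-np.outer(d,d);A+=M;b+=M@o;P.append((M,o))
    x=np.linalg.solve(A,b);return x,[float(np.linalg.norm(M@(x-o))) for M,o in P]
def proj(c,X):
    K=np.array([[c["fx"],0,c["cx"]],[0,c["fy"],c["cy"]],[0,0,1]])
    r,_=cv2.Rodrigues(np.array(c["R"]))
    return cv2.projectPoints(np.array([X],float),r,np.array(c["t"]),K,np.array(c["dist_coeffs"],float))[0][0,0]
def crop(c,x0,y0,w,h,name,s=4):
    im=c["color"][y0:y0+h,x0:x0+w,::-1]
    im=cv2.resize(im,None,fx=s,fy=s,interpolation=cv2.INTER_CUBIC)
    for i in range(0,w,20):
        cv2.putText(im,str(x0+i),(i*s,10),0,.35,(0,0,255),1);cv2.line(im,(i*s,12),(i*s,18),(0,0,255),1)
    for i in range(0,h,20):
        cv2.putText(im,str(y0+i),(0,i*s+4),0,.35,(255,0,0),1);cv2.line(im,(24,i*s),(30,i*s),(255,0,0),1)
    cv2.imwrite("pics/"+name,im)
E
python3 - <<'E'
from h import *
c=bot.read_camera("scene");crop(c,120,270,150,130,"sc_pole.png",5);crop(c,260,170,160,190,"sc_vent.png",3)
c=bot.read_camera("side");crop(c,190,140,130,100,"sd_pole.png",6);crop(c,190,160,170,210,"sd_vent.png",2.8 and 2)
E
```

```text
(no output)
```

View pics/sc_pole.png

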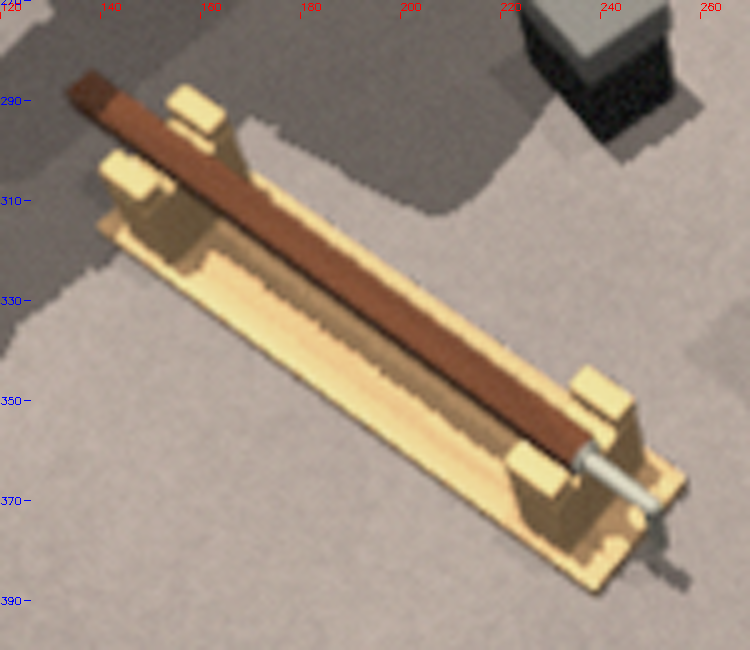

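View pics/sc_vent.png

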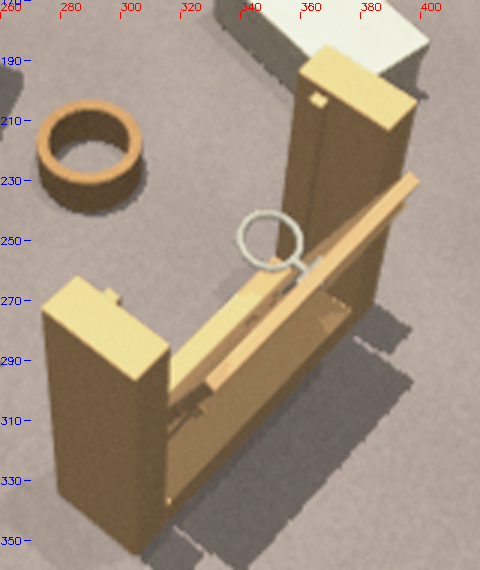

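View pics/sd_pole.png

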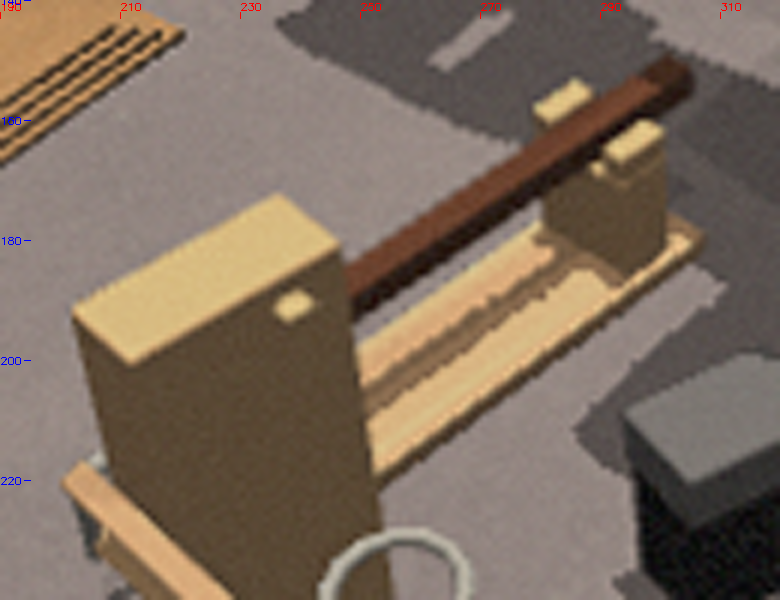

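View pics/sd_vent.png

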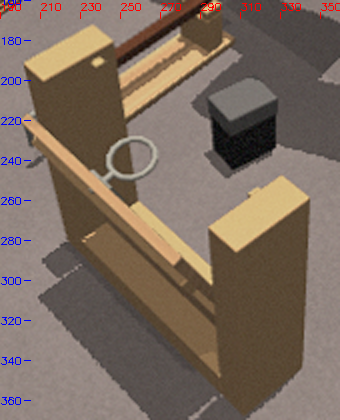

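Run:
```python
from h import *
np.set_printoptions(precision=4,suppress=True)
S=bot.read_camera("scene");D=bot.read_camera("side")
f=lambda x,y,s,x0,y0:((x+.5)/s-.5+x0,(y+.5)/s-.5+y0)
v=lambda x,y:f(x,y,3,260,170)
print("scene studs")
L=[onz(S,v(*p),.295) for p in [(77,277),(42,308),(135,380),(169,347)]]
Rr=[onz(S,v(*p),.295) for p in [(325,45),(299,71),(390,130),(416,102)]]
w=lambda x,y:f(x,y,2,190,160)
p6=lambda x,y:f(x,y,6,190,140)
L2=[onz(D,p6(*p),.295) for p in [(275,195),(342,242),(130,364),(73,312)]]
R2=[onz(D,w(*p),.295) for p in [(282,177),(309,199),(237,251),(210,228)]]
for q in (L,Rr,L2,R2):
    q=np.array(q);print(q,[round(float(np.linalg.norm(q[i]-q[i-1])),4) for i in range(4)],q.mean(0))
cl=(np.mean(L,0)+np.mean(L2,0))/2;cr=(np.mean(Rr,0)+np.mean(R2,0))/2
print("centres",cl,cr,np.linalg.norm(cl-cr))
p5=lambda x,y:f(x,y,5,120,270)
a=onz(S,p5(80,81),.088);b=onz(S,p5(583,450),.088)
print("pole",a,b,np.linalg.norm(a-b),np.degrees(np.arctan2(*(b-a)[1::-1])))
print("eye",tri([(S,v(270,240)),(D,w(132,157))]))
```

```text
scene studs
[[ 0.6124 -0.0887  0.295 ]
 [ 0.6154 -0.1237  0.295 ]
 [ 0.7018 -0.1144  0.295 ]
 [ 0.6983 -0.0796  0.295 ]] [0.0864, 0.0352, 0.0869, 0.0349] [ 0.657  -0.1016  0.295 ]
[[0.5795 0.1984 0.295 ]
 [0.5845 0.1642 0.295 ]
 [0.6716 0.1735 0.295 ]
 [0.6665 0.2084 0.295 ]] [0.0876, 0.0346, 0.0876, 0.0353] [0.6255 0.1861 0.295 ]
[[ 0.616  -0.1217  0.295 ]
 [ 0.61   -0.0855  0.295 ]
 [ 0.6979 -0.0752  0.295 ]
 [ 0.7014 -0.1101  0.295 ]] [0.0862, 0.0367, 0.0885, 0.0351] [ 0.6563 -0.0981  0.295 ]
[[0.5844 0.1687 0.295 ]
 [0.5809 0.2036 0.295 ]
 [0.6651 0.2121 0.295 ]
 [0.6694 0.178  0.295 ]] [0.0855, 0.0351, 0.0846, 0.0344] [0.6249 0.1906 0.295 ]
centres [ 0.6567 -0.0999  0.295 ] [0.6252 0.1884 0.295 ] 0.2899326872177093
pole [ 0.3094 -0.3253  0.088 ] [ 0.6316 -0.2622  0.088 ] 0.32834678157592573 11.091466811706264
eye (array([0.6715, 0.0472, 0.2722]), [0.0003523251625511877, 0.00035232516255106984])
```

Stud sizes and spacing (290 mm centre to centre) agree with the spec. The eye is at (0.6715, 0.047, 0.272), which gives a flap angle of about 0.385 rad and fits its height. The pole length is 328 mm against 330 mm. Next I move above the pole.

```bash
python3 -m inch '[[0.25,-0.1,0,0,0,0.02,100],[0.6,-0.2,0,0,0,0.045,100],[1,-0.4,0,0,0,0.0736,100],[1,-0.4,0,0,0,0.0736,100]]'
cat >> h.py <<'E'
from scipy.spatial.transform import Rotation as Ro
def togo(P,rpy=None):
    o=bot.get_obs();R=Ro.from_euler('xyz',o["tool_rot"],degrees=True)
    d=R.inv().apply(np.array(P)-o["eef_pos"])/.15
    print("pos",np.round(o["eef_pos"],4),"rot",np.round(o["tool_rot"],2),"shift",np.round(d,3))
    if rpy is not None:
        print("turn",np.round((R.inv()*Ro.from_euler('xyz',rpy,degrees=True)).as_rotvec()/np.pi,4))
    print("gap",round(o["finger_gap"],3),"F",np.round(o["wrist_force"],2),"t",o["clock"])
E
python3 -c "
from h import *
togo([.5253,-.283,.2],[180,0,11.09])"
```

```text
clock: 0.85
eef_pos: [0.3716, -0.4503, 0.2315]
tool_rot: [-180.0, -0.0, 11.3]
wrist_force: [-0.7, 0.0, -0.2]
finger_gap: 1.0
pos [ 0.3716 -0.4503  0.2315] rot [-1.7999e+02 -1.0000e-02  1.1250e+01] shift [ 1.223 -0.894  0.211]
turn [-0.0001 -0.0001  0.0009]
gap 1.0 F [-0.66  0.01 -0.2 ] t 0.85
```

```bash
python3 -m inch '[[0.3,-0.25,0,0,0,0,100],[0.6,-0.5,0,0,0,0,100],[0.85,-0.8,0,0,0,0,100],[0.85,-0.894,0.1,0,0,0.001,100],[0.85,-0.894,0.1,0,0,0.001,100]]'
python3 - <<'E'
from h import *
togo([.5253,-.283,.2],[180,0,11.09])
c=bot.read_camera("wrist");cv2.imwrite("pics/w1.png",c["color"][:,:,::-1])
d=np.array([.9813,.1924,0]);a=np.array([.3094,-.3253,.088])
for s in (0,.1,.2,.25,.33): print(s,proj(c,a+s*d))
E
```

```text
clock: 1.48
eef_pos: [0.4686, -0.2964, 0.2158]
tool_rot: [-179.9, 0.1, 11.0]
wrist_force: [0.2, -0.8, 0.7]
finger_gap: 1.002
pos [ 0.4686 -0.2964  0.2158] rot [-1.7994e+02  6.0000e-02  1.1000e+01] shift [ 0.388 -0.016  0.105]
turn [-0.0003  0.0003 -0.0005]
gap 1.002 F [ 0.22 -0.79  0.75] t 1.475
0 [319.68727581 399.38732079]
0.1 [319.35769449 302.33798934]
0.2 [318.96130702 185.68279678]
0.25 [318.73133433 118.03579883]
0.33 [318.30737922  -6.60819649]
```

View pics/w1.png

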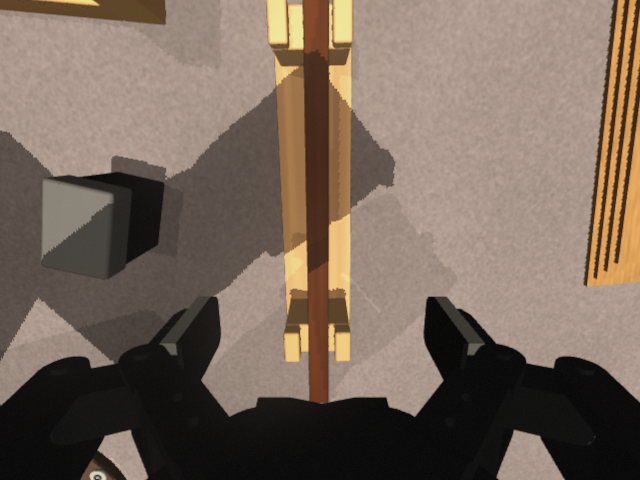

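The wrist picture shows the pole centred at column 317, against 319 predicted, and straight along the tool's x axis. The deckbox is about 130 mm to the left, well clear. I line up and go down.

```bash
python3 -m inch '[[0.2,0,0.1,0,0,0,100],[0.39,-0.012,0.2,0,0,0,100],[0.39,-0.012,0.45,0,0,0,100],[0.39,-0.012,0.6,0,0,0,100],[0.39,-0.012,0.6,0,0,0,100]]'
python3 -c "
from h import *
togo([.5253,-.283,.058],[180,0,11.09])"
```

```text
clock: 2.15
eef_pos: [0.5254, -0.2853, 0.1253]
tool_rot: [-179.9, 0.1, 10.8]
wrist_force: [1.1, 0.2, 0.6]
finger_gap: 0.997
pos [ 0.5254 -0.2853  0.1253] rot [-1.7992e+02  9.0000e-02  1.0830e+01] shift [ 0.003 -0.014  0.449]
turn [-0.0004  0.0005 -0.0014]
gap 0.997 F [1.1  0.22 0.62] t 2.15
```

```bash
python3 -m inch '[[0,-0.01,0.15,0,0,-0.0014,100],[0,-0.01,0.3,0,0,-0.0014,100],[0,-0.01,0.4,0,0,-0.0014,100],[0,-0.01,0.45,0,0,-0.0014,100],[0,-0.01,0.45,0,0,-0.0014,100]]'
python3 -m inch '[[0,0,0,0,0,0,50],[0,0,0,0,0,0,30],[0,0,0,0,0,0,0],[0,0,0,0,0,0,0],[0,0,0,0,0,0,0],[0,0,0,0,0,0,0],[0,0,0,0,0,0,0],[0,0,0,0,0,0,0]]' 110
python3 - <<'E'
from h import *
togo([.5253,-.283,.058],[180,0,11.09])
c=bot.read_camera("wrist");cv2.imwrite("pics/w2.png",c["color"][:,:,::-1])
E
```

```text
clock: 2.78
eef_pos: [0.5258, -0.2829, 0.059]
tool_rot: [180.0, -0.0, 11.2]
wrist_force: [0.3, -0.3, -0.6]
finger_gap: 0.996
clock: 3.78
eef_pos: [0.5258, -0.2826, 0.0593]
tool_rot: [180.0, -0.0, 11.2]
wrist_force: [-0.2, 0.8, 4.7]
finger_gap: 0.19
pos [ 0.5258 -0.2826  0.0593] rot [ 1.7997e+02 -2.0000e-02  1.1170e+01] shift [-0.004  0.002  0.009]
turn [ 0.0002 -0.0001  0.0004]
gap 0.19 F [-0.17  0.84  4.67] t 3.775
```

View pics/w2.png

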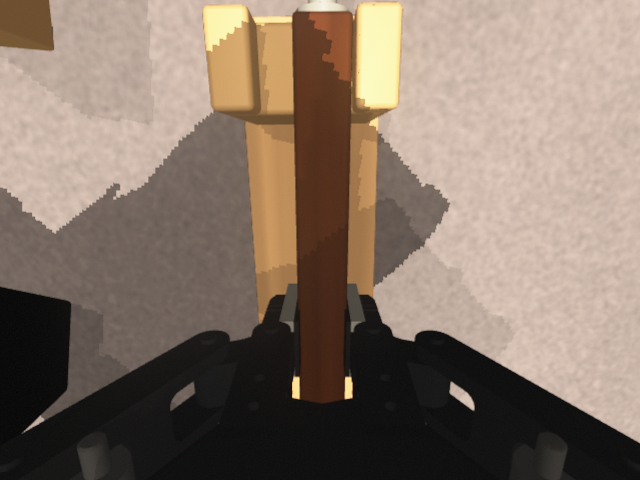

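The batten is held cleanly at opening 0.19 (about 16–18 mm). Next I lift.

```bash
python3 -m inch '[[0,0,-0.08,0,0,0,0],[0,0,-0.2,0,0,0,0],[0,0,-0.4,0,0,0,0],[0,0,-0.65,0,0,0,0],[0,0,-0.9,0,0,0,0],[0,0,-1,0,0,0,0]]'
python3 -m inch '[[0,-0.05,-0.25,0,0,0,0],[0,-0.1,-0.5,0,0,0,0],[0,-0.2,-0.8,0,0,0,0],[0,-0.3,-1,0,0,0,0],[0,-0.5,-1,0,0,0.01,0],[0,-0.7,-1,0,0,0.02,0],[0,-0.9,-1,0,0,0.0276,0],[0,-0.95,-1,0,0,0.0276,0],[0,-0.95,-1,0,0,0.0276,0]]'
python3 - <<'E'
from h import *
togo([.5224,.031,.36],[180,0,6.2])
for n in("scene","side"):
    c=bot.read_camera(n);cv2.imwrite(f"pics/{n}1.png",c["color"][:,:,::-1])
E
```

```text
clock: 4.58
eef_pos: [0.5261, -0.2828, 0.2118]
tool_rot: [179.8, -0.2, 11.2]
wrist_force: [-0.2, -0.3, -2.4]
finger_gap: 0.19
clock: 5.7
eef_pos: [0.4981, -0.1428, 0.3587]
tool_rot: [180.0, 0.0, 6.3]
wrist_force: [-0.1, -0.5, -0.8]
finger_gap: 0.193
pos [ 0.4981 -0.1428  0.3587] rot [1.7999e+02 1.0000e-02 6.2600e+00] shift [ 0.287 -1.134 -0.009]
turn [0.0001 0.0001 0.0003]
gap 0.193 F [-0.06 -0.5  -0.77] t 5.7
```

View pics/scene1.png

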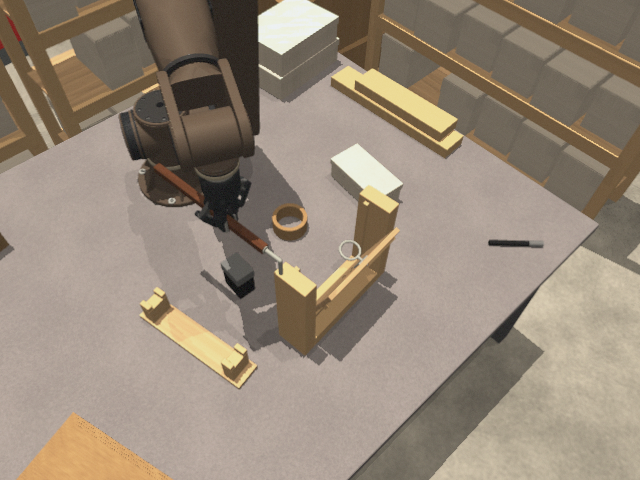

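View pics/side1.png

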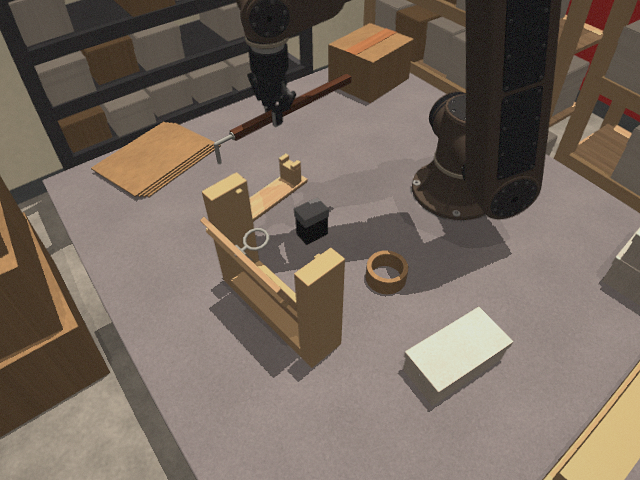

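The pole is carried level. The hook tip is near (281,273) in the scene view and (218,161) in the side view. I'll check the tip's position and the rest's forks.

```bash
python3 - <<'E'
from h import *
for n in("scene","side"):
    c=bot.read_camera(n);print(n,proj(c,[.6472,-.1265,.3289]))
    x,y=(250,235) if n=="scene" else (190,130)
    crop(c,x,y,60,50,n+"_tip.png",8)
    if n=="scene": crop(c,130,280,140,120,"rest1.png",5)
    else: crop(c,240,140,80,100,"rest2.png",5)
E
python3 -c "
import cv2,numpy as np
a=cv2.imread('pics/scene_tip.png');b=cv2.imread('pics/side_tip.png');cv2.imwrite('pics/tips.png',np.vstack([a,b])[:800])
cv2.imwrite('pics/tips.png',cv2.resize(np.hstack([a,b]),None,fx=.8,fy=.8))"
```

```text
scene [282.05391204 274.06573018]
side [218.79572815 164.10817455]
```

View pics/scene_tip.png

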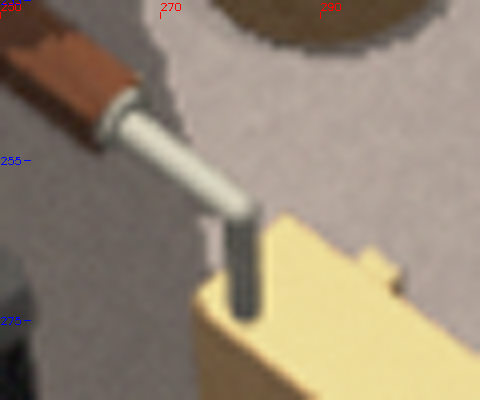

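View pics/side_tip.png

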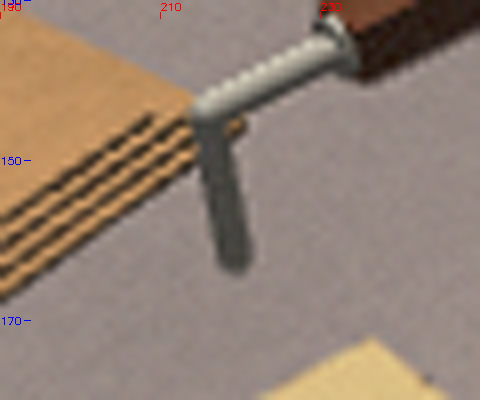

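View pics/rest1.png

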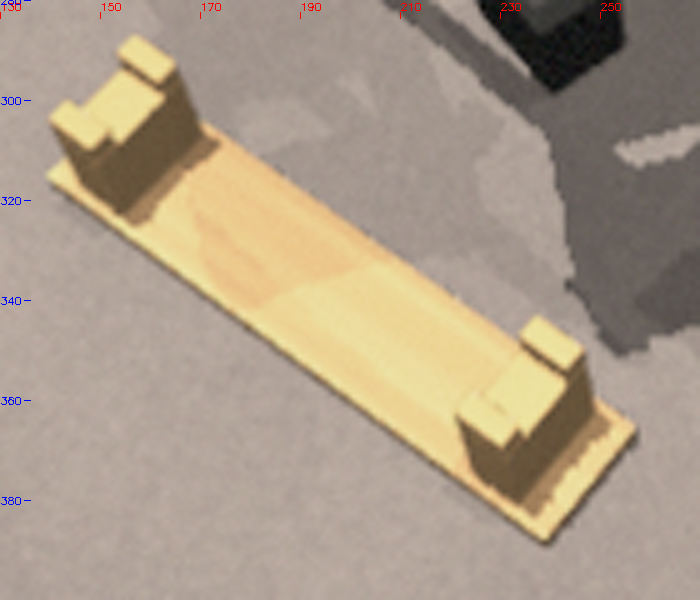

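Run:
```python
from h import *
np.set_printoptions(precision=4,suppress=True)
S=bot.read_camera("scene");D=bot.read_camera("side")
f=lambda x,y,s,x0,y0:((x+.5)/s-.5+x0,(y+.5)/s-.5+y0)
x,r=tri([(S,f(245,316,8,250,235)),(D,f(235,268,8,190,130))]);print("tip",x,r)
o=bot.get_obs();print(x-o["eef_pos"])
a=onz(S,f(113,92,5,130,280),.086);b=onz(S,f(520,379,5,130,280),.086)
d=b-a;print(a,b,np.linalg.norm(d),np.degrees(np.arctan2(d[1],d[0])));u=d/np.linalg.norm(d)
og=a+.155*u;print("rest origin",og)
n=np.array([-u[1],u[0],0])
for p in ([.3094,-.3253,0],[.6316,-.2622,0],[.5258,-.2826,0]): print((np.array(p)-og)@u,(np.array(p)-og)@n)
togo([.5224,.031,.36],[180,0,6.2])
```

```text
tip [ 0.6451 -0.1294  0.329 ] [0.0003117149182732053, 0.0003117149182734281]
[ 0.1469  0.0139 -0.0296]
[ 0.3651 -0.314   0.086 ] [ 0.6187 -0.2598  0.086 ] 0.25923987895052036 12.047559257654836
rest origin [ 0.5167 -0.2816  0.086 ]
-0.21187874499899886 0.0005360000510338355
0.116395153741861 -0.005004523884090626
0.008667471900737026 -0.002872256279504842
pos [ 0.4982 -0.1433  0.3586] rot [-180.      0.02    6.16] shift [ 0.285 -1.138 -0.01 ]
turn [-0.      0.0001 -0.0002]
gap 0.191 F [ 0.16  0.25 -1.75] t 6.0
```

```bash
python3 -m inch '[[0.08,-0.25,0,0,0,0,0],[0.15,-0.5,0,0,0,0,0],[0.22,-0.75,0,0,0,0,0],[0.3,-0.95,0,0,0,0,0],[0.3,-1,0,0,0,0,0],[0.3,-1,0,0,0,0,0]]'
python3 -m inch '[[0,-0.07,0,0,0,0,0],[0,-0.147,0,0,0,0,0],[0,-0.147,0,0,0,0,0],[0,-0.147,0,0,0,0,0]]'
python3 - <<'E'
from h import *
togo([.5245,.0332,.36],[180,0,6.2])
S=bot.read_camera("scene");crop(S,290,190,110,110,"s3.png",6)
S=bot.read_camera("side");crop(S,200,180,110,110,"d3.png",6)
E
```

```text
clock: 6.75
eef_pos: [0.5265, 0.0111, 0.3587]
tool_rot: [180.0, 0.0, 6.2]
wrist_force: [-0.1, 0.1, -1.5]
finger_gap: 0.194
clock: 7.25
eef_pos: [0.5243, 0.0331, 0.3588]
tool_rot: [180.0, -0.0, 6.2]
wrist_force: [-0.1, -0.8, -1.0]
finger_gap: 0.192
pos [0.5243 0.0331 0.3588] rot [ 1.7999e+02 -1.0000e-02  6.2100e+00] shift [ 0.002 -0.    -0.008]
turn [ 0.0001 -0.      0.    ]
gap 0.192 F [-0.15 -0.8  -1.04] t 7.25
```

View pics/s3.png

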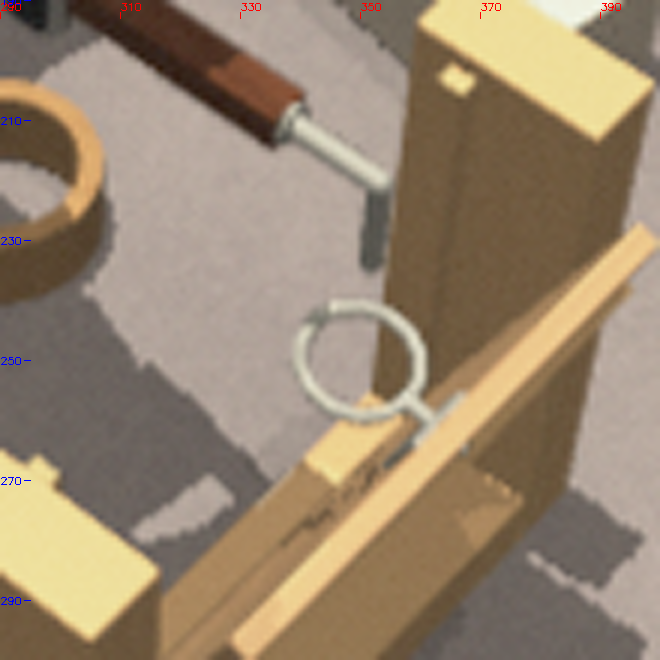

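View pics/d3.png

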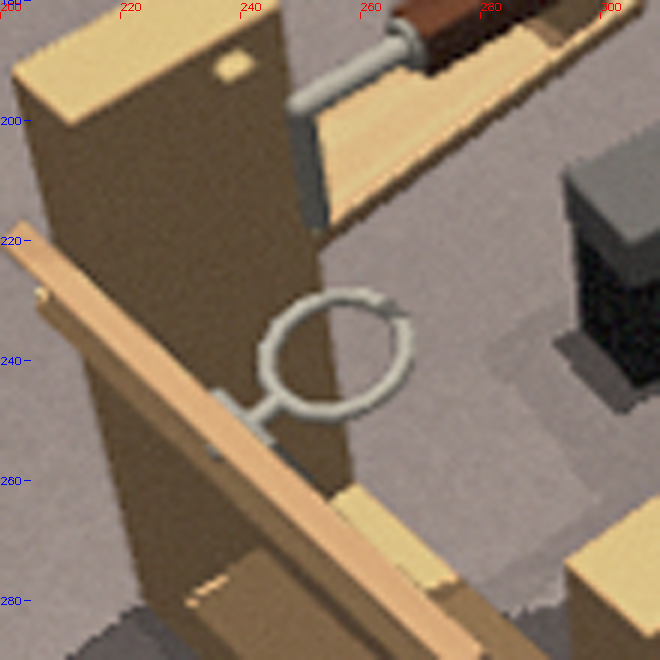

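The bent rod stands above the ring in both views: extended downwards it meets the ring centre at about (350,250) scene and (256,239) side. I lower it.

```bash
python3 -m inch '[[0,0,0.1,0,0,0,0],[0,0,0.2,0,0,0,0],[0,0,0.3,0,0,0,0],[0,0,0.4,0,0,0,0],[0,0,0.48,0,0,0,0],[0,0,0.56,0,0,0,0],[0,0,0.56,0,0,0,0],[0,0,0.56,0,0,0,0]]'
python3 - <<'E'
from h import *
togo([.5243,.0331,.275],[180,0,6.2])
S=bot.read_camera("scene");crop(S,290,190,110,110,"s4.png",6)
S=bot.read_camera("side");crop(S,200,180,110,110,"d4.png",6)
E
```

```text
clock: 8.35
eef_pos: [0.5245, 0.0332, 0.2751]
tool_rot: [180.0, -0.0, 6.2]
wrist_force: [0.3, -0.5, -1.8]
finger_gap: 0.19
pos [0.5245 0.0332 0.2751] rot [ 1.7999e+02 -4.0000e-02  6.2000e+00] shift [-0.001  0.     0.001]
turn [ 0.0001 -0.0002 -0.    ]
gap 0.19 F [ 0.25 -0.54 -1.77] t 8.35
```

View pics/s4.png

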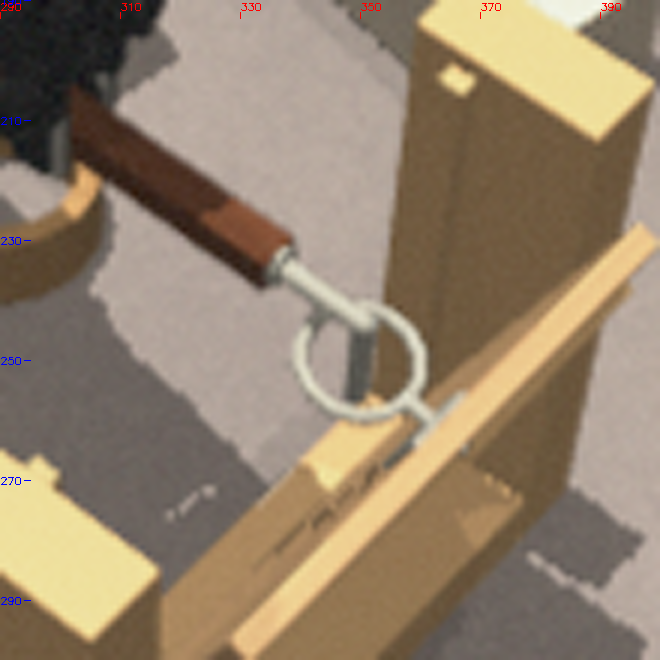

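View pics/d4.png

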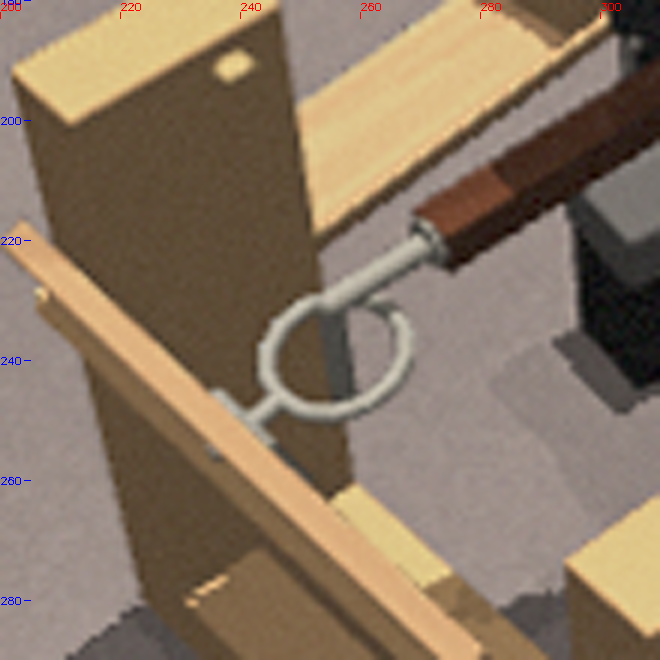

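In both views the rod goes down inside the ring and its tip shows below. I pull along the tool's -x.

```bash
python3 -m inch '[[-0.04,0,0,0,0,0,0],[-0.08,0,0,0,0,0,0],[-0.12,0,0,0,0,0,0],[-0.16,0,0,0,0,0,0],[-0.2,0,0,0,0,0,0],[-0.24,0,0,0,0,0,0],[-0.28,0,0,0,0,0,0],[-0.32,0,0,0,0,0,0],[-0.36,0,0,0,0,0,0],[-0.4,0,0,0,0,0,0],[-0.44,0,0,0,0,0,0],[-0.48,0,0,0,0,0,0],[-0.52,0,0,0,0,0,0],[-0.54,0,0,0,0,0,0],[-0.55,0,0,0,0,0,0],[-0.55,0,0,0,0,0,0]]'
python3 - <<'E'
from h import *
togo([.43,.023,.275],[180,0,6.2])
S=bot.read_camera("scene");crop(S,260,170,150,150,"s5.png",5)
S=bot.read_camera("side");crop(S,200,180,110,110,"d5.png",6)
E
```

```text
clock: 10.45
eef_pos: [0.4421, 0.0243, 0.2748]
tool_rot: [180.0, 0.0, 6.2]
wrist_force: [0.9, -0.7, -1.8]
finger_gap: 0.19
pos [0.4421 0.0243 0.2748] rot [1.7999e+02 1.0000e-02 6.2000e+00] shift [-0.081 -0.    -0.001]
turn [ 0.      0.0001 -0.    ]
gap 0.19 F [ 0.9  -0.69 -1.76] t 10.45
```

View pics/s5.png

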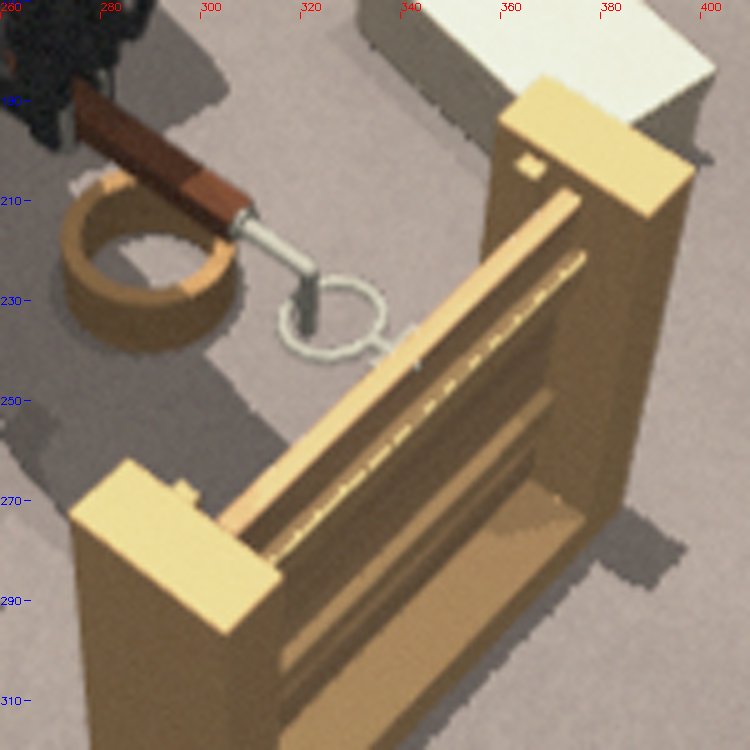

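View pics/d5.png

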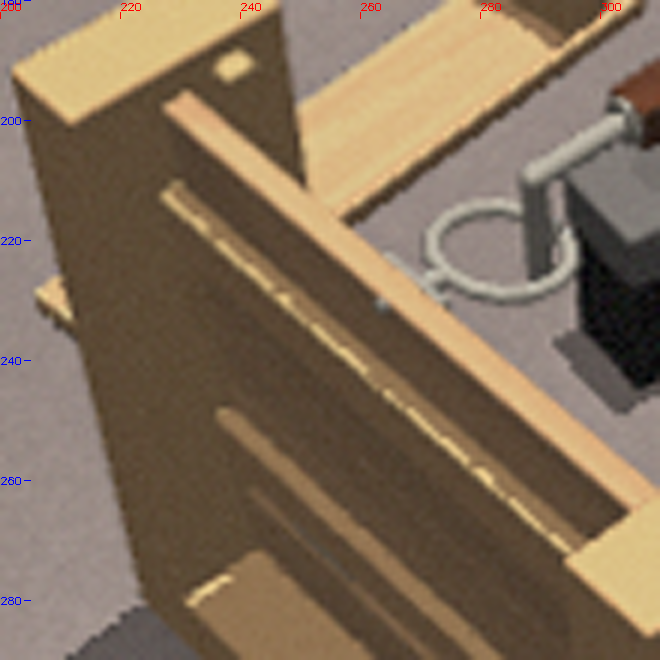

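The flap is nearly shut with the hook still in the ring. I continue in small steps, watching the force.

```bash
python3 -m inch '[[-0.013,0,0,0,0,0,0],[-0.026,0,0,0,0,0,0],[-0.04,0,0,0,0,0,0]]'
python3 - <<'E'
from h import *
togo([.43,.023,.275],[180,0,6.2])
f=lambda x,y,s,x0,y0:((x+.5)/s-.5+x0,(y+.5)/s-.5+y0)
S=bot.read_camera("scene");D=bot.read_camera("side")
x,r=tri([(S,f(332,318,5,260,170)),(D,f(502,250,6,200,180))]);print("eye before",x,r)
vx=np.array([.9942,.108]);v=(x[:2]-[.641,.0443])@vx;print("xv",v,"a",np.arcsin(v/.1897)+np.arctan2(.042,.185))
crop(S,290,190,80,80,"s6.png",7);crop(D,250,190,70,70,"d6.png",7)
E
python3 -m inch '[[-0.01,0,0,0,0,0,0],[-0.02,0,0,0,0,0,0],[-0.02,0,0,0,0,0,0]]'
```

```text
clock: 10.92
eef_pos: [0.4363, 0.0236, 0.2747]
tool_rot: [180.0, -0.0, 6.2]
wrist_force: [9.8, 1.0, -4.6]
finger_gap: 0.187
pos [0.4363 0.0236 0.2747] rot [ 1.7999e+02 -2.0000e-02  6.1900e+00] shift [-0.042 -0.001 -0.002]
turn [ 0.     -0.0001 -0.    ]
gap 0.187 F [ 9.79  1.03 -4.62] t 10.925
eye before [0.60357632 0.04000455 0.27119653] [8.15508625426489e-05, 8.155086254295215e-05]
xv -0.03767052727596211 a 0.023334634120278086
clock: 11.4
eef_pos: [0.4361, 0.0233, 0.2753]
tool_rot: [180.0, -0.4, 6.2]
wrist_force: [21.0, 3.1, -10.2]
finger_gap: 0.189
```

The force rose from 1 to 10 to 21 N with no further motion, so the flap is on its stop. I ease off to centre the hook in the ring, then look.

```bash
python3 -m inch '[[0.02,0,0,0,0,0,0],[0.04,0,0,0,0,0,0],[0.07,0,0,0,0,0,0],[0.1,0,0,0,0,0,0],[0.12,0,0,0,0,0,0],[0.12,0,0,0,0,0,0]]'
python3 - <<'E'
from h import *
togo([.4523,.0257,.275],[180,0,6.2])
S=bot.read_camera("scene");D=bot.read_camera("side")
crop(S,290,190,80,80,"s6.png",7);crop(D,250,180,80,80,"d6.png",7)
E
```

```text
clock: 12.15
eef_pos: [0.4513, 0.0253, 0.2747]
tool_rot: [180.0, 0.0, 6.2]
wrist_force: [-0.6, -0.5, -2.0]
finger_gap: 0.192
pos [0.4513 0.0253 0.2747] rot [1.8e+02 1.0e-02 6.2e+00] shift [ 0.007 -0.002 -0.002]
turn [0.     0.0001 0.    ]
gap 0.192 F [-0.62 -0.51 -2.02] t 12.15
```

View pics/s6.png

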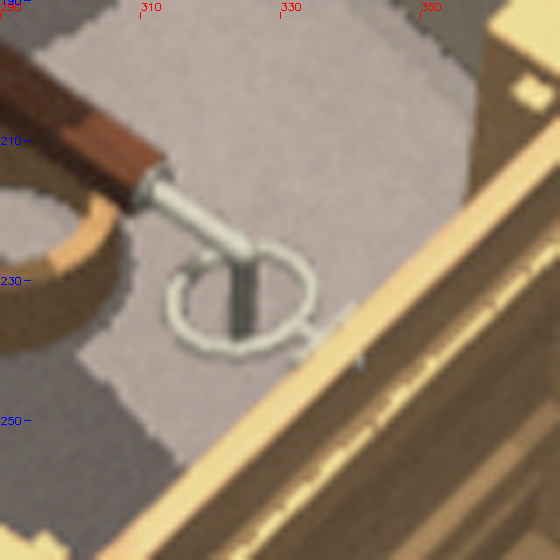

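View pics/d6.png

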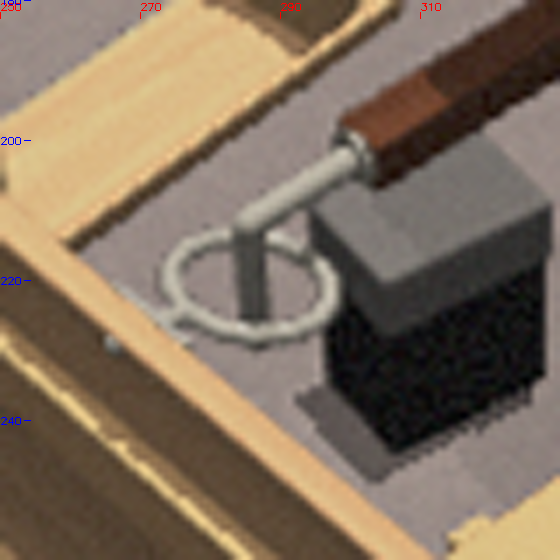

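```bash
python3 -m inch '[[0,0,-0.05,0,0,0,0],[0,0,-0.12,0,0,0,0],[0,0,-0.2,0,0,0,0],[0,0,-0.3,0,0,0,0],[0,0,-0.4,0,0,0,0],[0,0,-0.5,0,0,0,0],[0,0,-0.6,0,0,0,0],[0,0,-0.6,0,0,0,0]]'
python3 - <<'E'
from h import *
togo([.5258,-.2826,.36],[180,0,11.3])
f=lambda x,y,s,x0,y0:((x+.5)/s-.5+x0,(y+.5)/s-.5+y0)
S=bot.read_camera("scene");D=bot.read_camera("side")
x,r=tri([(S,f(242,298,7,290,190)),(D,f(252,285,7,250,180))])
vx=np.array([.9942,.108]);v=(x[:2]-[.641,.0443])@vx;print("eye",x,r,"xv",v,"a",np.arcsin(v/.1897)+np.arctan2(.042,.185))
cv2.imwrite("pics/s7.png",S["color"][:,:,::-1]);crop(D,190,140,150,150,"d7.png",5)
E
```

```text
clock: 13.25
eef_pos: [0.4514, 0.0252, 0.3661]
tool_rot: [180.0, -0.1, 6.2]
wrist_force: [0.4, -0.2, -1.9]
finger_gap: 0.191
pos [0.4514 0.0252 0.3661] rot [ 1.7997e+02 -1.4000e-01  6.2000e+00] shift [0.271 2.094 0.042]
turn [ 0.0002 -0.0008 -0.0284]
gap 0.191 F [ 0.4  -0.16 -1.94] t 13.25
eye [0.59793331 0.03956354 0.270023  ] [2.2035617155143018e-05, 2.2035617155159434e-05] xv -0.043328436522937455 a -0.00719614765436824
```

View pics/s7.png

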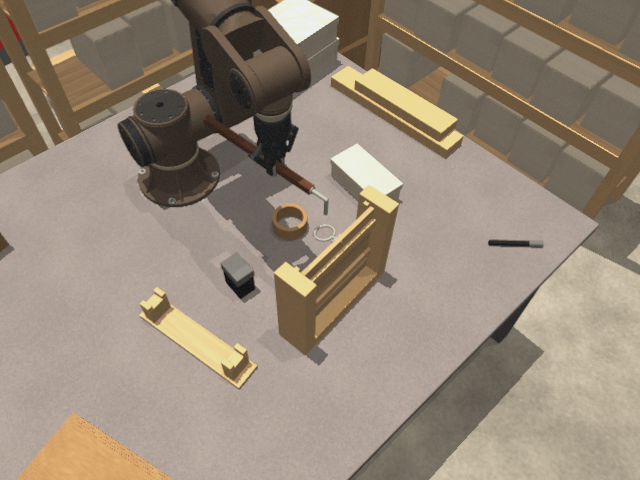

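View pics/d7.png

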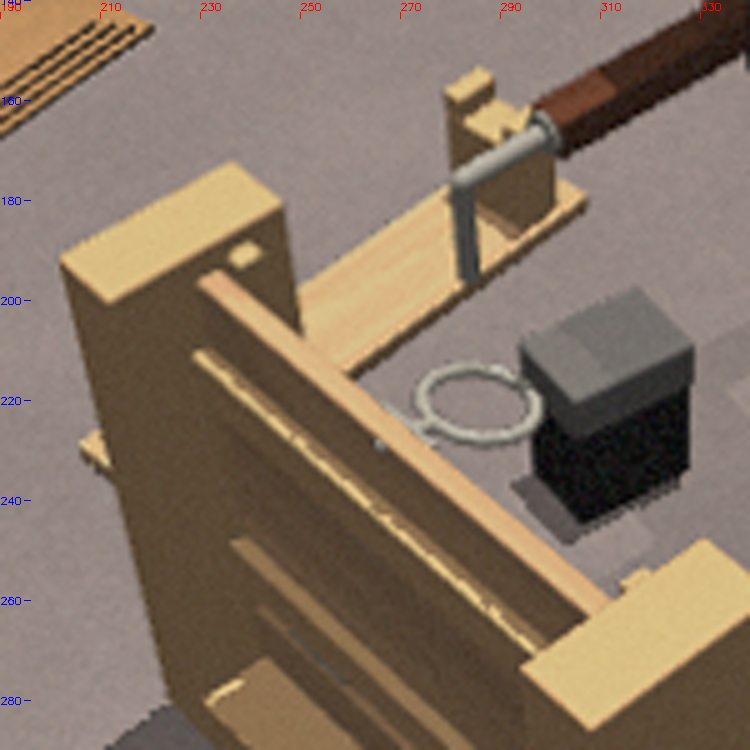

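The flap is shut (about 0 rad by the eye's position) and the hook hangs free above the ring, at (326,207) in the scene view. I carry the pole back.

```bash
python3 -m inch '[[0,0.12,0,0,0,0,0],[0,0.3,0,0,0,0,0],[0.03,0.55,0,0,0,0,0],[0.06,0.8,0,0,0,0,0],[0.1,1,0,0,0,0,0],[0.1,1,0,0,0,0,0]]'
python3 -m inch '[[0.05,0.2,0,0,0,-0.005,0],[0.1,0.45,0,0,0,-0.015,0],[0.14,0.7,0,0,0,-0.025,0],[0.17,0.95,0,0,0,-0.0294,0],[0.17,1,0,0,0,-0.0294,0],[0.17,1,0,0,0,-0.0294,0]]'
python3 - <<'E'
from h import *
togo([.5258,-.2822,.15],[180,0,11.4])
E
```

```text
clock: 14.1
eef_pos: [0.4824, -0.1237, 0.3638]
tool_rot: [-180.0, 0.1, 6.1]
wrist_force: [-0.6, -0.7, -2.4]
finger_gap: 0.191
clock: 14.85
eef_pos: [0.5236, -0.268, 0.3643]
tool_rot: [-179.9, 0.0, 11.5]
wrist_force: [-0.2, 0.0, -1.6]
finger_gap: 0.19
pos [ 0.5236 -0.268   0.3643] rot [-1.7995e+02  4.0000e-02  1.1470e+01] shift [-0.004  0.097  1.429]
turn [-0.0003  0.0002  0.0004]
gap 0.19 F [-0.24  0.03 -1.61] t 14.85
```

```bash
python3 -m inch '[[0,0.05,0.2,0,0,0,0],[-0.004,0.095,0.45,0,0,0,0],[-0.004,0.095,0.75,0,0,0,0],[-0.004,0.095,1,0,0,0,0],[-0.004,0.095,1,0,0,0,0],[-0.004,0.095,1,0,0,0,0]]'
python3 -m inch '[[0,0,0.2,0,0,0,0],[0,0,0.4,0,0,0,0],[0,0,0.53,0,0,0,0],[0,0,0.53,0,0,0,0]]'
python3 - <<'E'
from h import *
togo([.5258,-.2822,.058],[180,0,11.4])
S=bot.read_camera("scene");crop(S,120,220,150,150,"s8.png",5)
S=bot.read_camera("side");crop(S,190,110,130,120,"d8.png",6)
cv2.imwrite("pics/w8.png",bot.read_camera("wrist")["color"][:,:,::-1])
E
```

```text
clock: 15.6
eef_pos: [0.5267, -0.2824, 0.2166]
tool_rot: [179.9, -0.1, 11.5]
wrist_force: [0.1, 0.4, -0.9]
finger_gap: 0.186
clock: 16.1
eef_pos: [0.5264, -0.2827, 0.136]
tool_rot: [180.0, -0.0, 11.5]
wrist_force: [0.2, -0.3, -2.0]
finger_gap: 0.191
pos [ 0.5264 -0.2827  0.136 ] rot [ 1.7998e+02 -2.0000e-02  1.1500e+01] shift [-0.003 -0.004  0.52 ]
turn [ 0.0001 -0.0001  0.0005]
gap 0.191 F [ 0.24 -0.29 -1.98] t 16.1
```

View pics/s8.png

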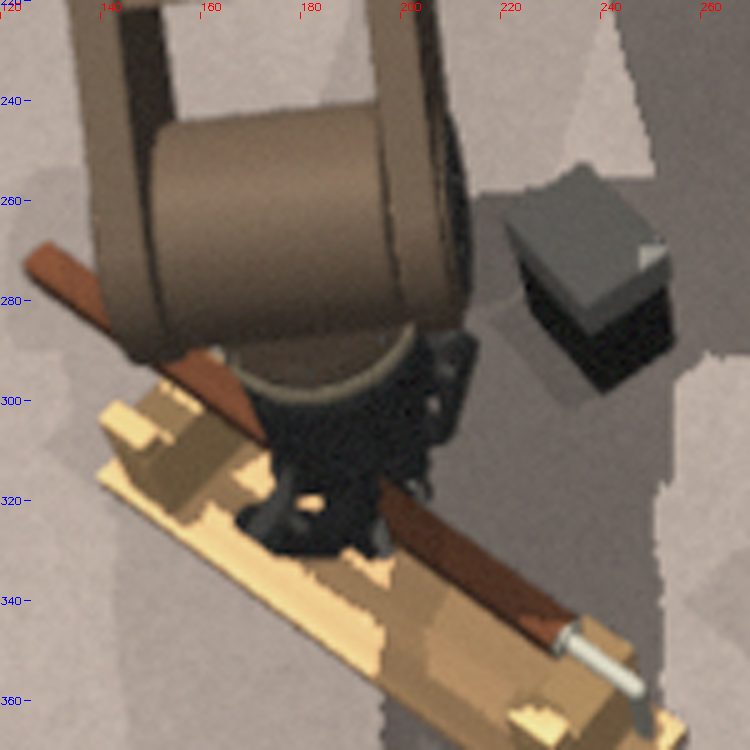

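View pics/d8.png

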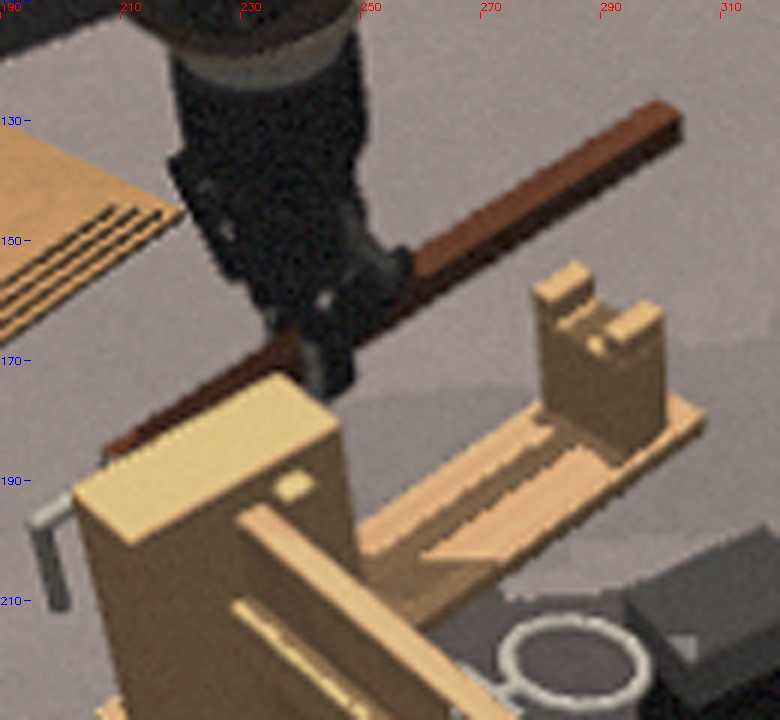

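View pics/w8.png

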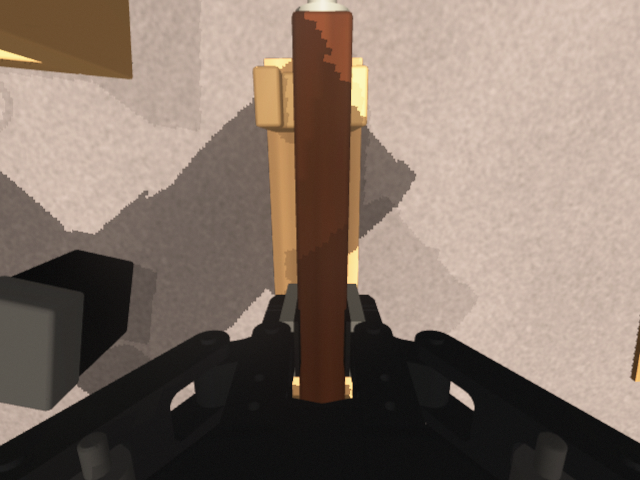

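In the wrist view the pole sits in the grip exactly as at pick-up (end at row 10, columns 293–352), so it hasn't slipped. It lies slightly right of the slot centre at the hook end, so I shift 3 mm and turn 0.5° while lowering.

```bash
python3 -m inch '[[-0.004,-0.018,0.05,0,0,-0.0028,0],[-0.004,-0.018,0.12,0,0,-0.0028,0],[-0.004,-0.018,0.2,0,0,-0.0028,0],[-0.004,-0.018,0.28,0,0,-0.0028,0],[-0.004,-0.018,0.36,0,0,-0.0028,0],[-0.004,-0.018,0.42,0,0,-0.0028,0],[-0.004,-0.018,0.46,0,0,-0.0028,0],[-0.004,-0.018,0.49,0,0,-0.0028,0],[-0.004,-0.018,0.505,0,0,-0.0028,0],[-0.004,-0.018,0.51,0,0,-0.0028,0],[-0.004,-0.018,0.51,0,0,-0.0028,0]]'
python3 - <<'E'
from h import *
togo([.5253,-.2801,.0593],[180,0,12])
cv2.imwrite("pics/w9.png",bot.read_camera("wrist")["color"][:,:,::-1])
S=bot.read_camera("side");crop(S,190,110,130,120,"d9.png",6)
E
```

```text
clock: 17.62
eef_pos: [0.525, -0.2802, 0.0593]
tool_rot: [180.0, -0.0, 12.0]
wrist_force: [-1.8, 0.8, 4.4]
finger_gap: 0.188
pos [ 0.525  -0.2802  0.0593] rot [ 1.7997e+02 -2.0000e-02  1.1990e+01] shift [ 0.002 -0.001  0.   ]
turn [ 0.0001 -0.0001 -0.    ]
gap 0.188 F [-1.82  0.78  4.36] t 17.625
```

View pics/w9.png

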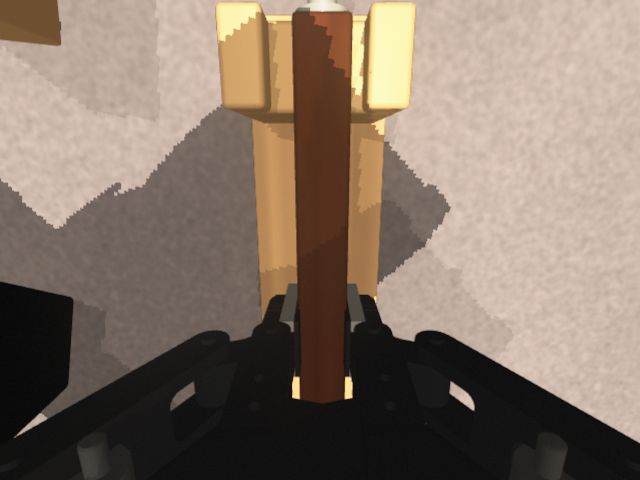

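View pics/d9.png

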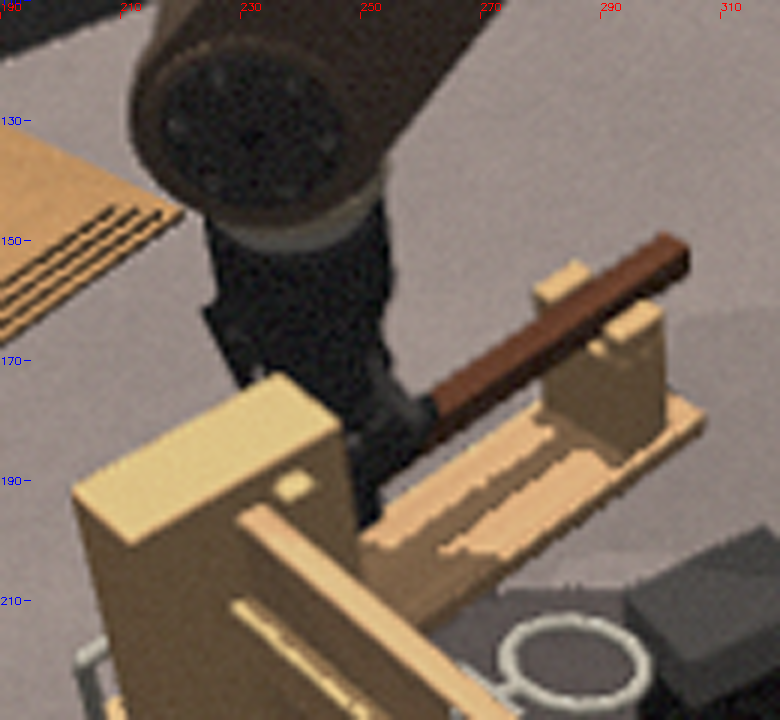

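The pole lies in both forks, centred between columns 268 and 367 at the hook-end fork, and a 4 N upward reaction shows it bears on the floors. I release it and retreat.

```bash
python3 -m inch '[[0,0,0,0,0,0,25],[0,0,0,0,0,0,35],[0,0,0,0,0,0,60],[0,0,0,0,0,0,100],[0,0,0,0,0,0,100],[0,0,0,0,0,0,100],[0,0,0,0,0,0,100]]' 30
python3 -m inch '[[0,0,-0.1,0,0,0,100],[0,0,-0.2,0,0,0,100],[0,0,-0.4,0,0,0,100],[0,0,-0.7,0,0,0,100],[0,0,-1,0,0,0,100],[0,0,-1,0,0,0,100]]'
python3 -m inch '[[-0.3,0.2,-0.3,0,0,0,100],[-0.6,0.5,-0.6,0,0,0,100],[-1,0.9,-0.6,0,0,0,100],[-1,1,-0.6,0,0,0,100],[-1,1,-0.6,0,0,0,100],[-1,1,-0.6,0,0,0,100]]'
python3 - <<'E'
from h import *
S=bot.read_camera("scene");crop(S,120,150,290,240,"s10.png",2);crop(S,120,270,150,130,"s10p.png",5)
D=bot.read_camera("side");cv2.imwrite("pics/d10.png",D["color"][:,:,::-1])
o=bot.get_obs();print(o["eef_pos"],o["wrist_force"],np.abs(o["qvel"]).max())
E
```

```text
clock: 18.6
eef_pos: [0.525, -0.2802, 0.0588]
tool_rot: [180.0, -0.0, 12.0]
wrist_force: [0.1, -0.5, -0.1]
finger_gap: 0.997
clock: 19.35
eef_pos: [0.526, -0.2808, 0.2135]
tool_rot: [179.7, -0.3, 12.0]
wrist_force: [-0.4, 0.9, -0.4]
finger_gap: 1.002
clock: 20.1
eef_pos: [0.4092, -0.4576, 0.2984]
tool_rot: [-179.9, 0.0, 12.0]
wrist_force: [-0.3, -1.6, -0.1]
finger_gap: 1.001
[ 0.40983926 -0.45699697  0.29863556] [ 1.0102277  -0.05562339  0.08582561] 0.3588248458213567
```

View pics/s10p.png

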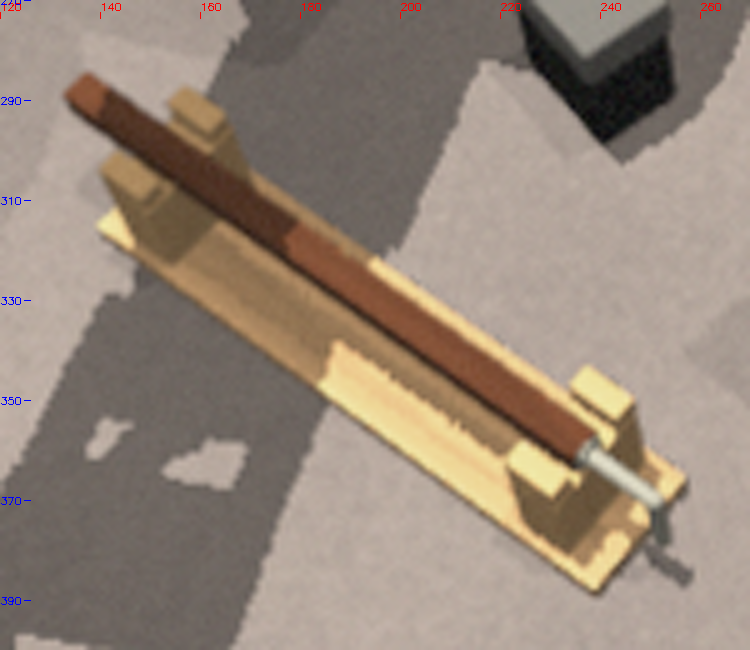

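View pics/d10.png

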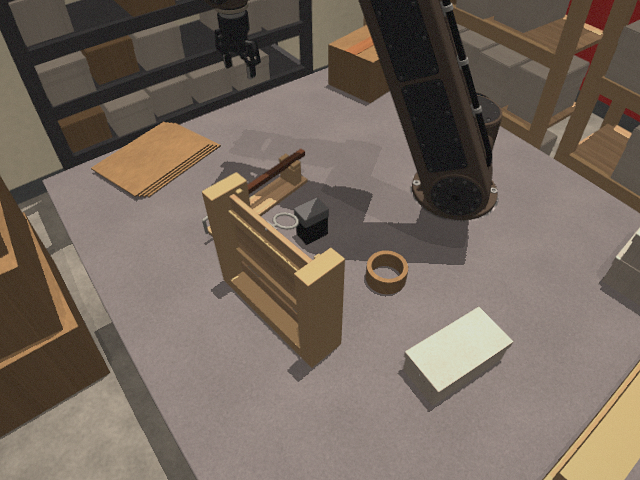

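View pics/s10.png

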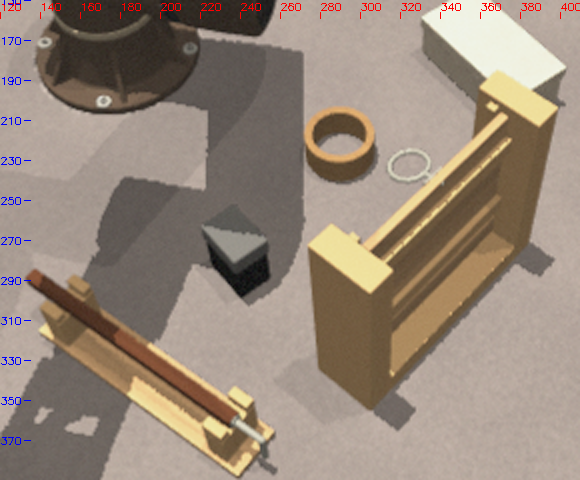

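The pole lies in both forks with its hook down, ending at about (251,370). The flap is shut, the boxes and tape look unmoved, and the robot is clear, so I hand in.

```bash
python3 -c "
from station import bot
print(bot.hand_in())"
```

```text
the job is handed in; nothing more can be done
None
```

The flap is shut, and the pole is back in both forks of its rest with its hook down. I handed the job in at about 20 s of the 70 s allowed. `hand_in()` reports no verdict, so the results below are my own checks.

- **Hooking:** I took the pole from its rest and lowered its hook through the ring eye with the flap leaning about 0.385 rad. Both camera views showed the rod inside the ring.
- **Shutting:** I pulled until the force rose to 21 N with no further motion, so the flap was at its stop. I measured the flap angle from the ring's position after easing off, and it came out at -0.007 rad, so shut within measuring error. After unhooking, the flap still looked shut in both views.
- **Pole in the rest:** Before release the pole had not slipped in the grip, was centred in the hook-end fork, and a 4 N upward reaction showed it bearing on the fork floors. In the last scene picture it lies in both forks, hook at the same end. I did not measure its final pose in numbers.
- **Surroundings:** The boxes and the tape roll look unmoved in the last pictures, though I did not measure them. The robot had backed clear, with only noise on the wrist force sensor.

No check failed. The one disagreement was in the rest's direction, measured at 12.0° against 11.1° for the pole as it first lay. I laid the pole back at 12.0°, about 2.5 mm nearer the slots' centre line.

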